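# Tap the wedge home in the wedge clamp

### The arm

A 7-joint arm with a two-finger parallel gripper is mounted at the origin on a cart in front of the work surface, level with it; the furniture and walls round the work are solid. World frame = base frame: x ahead of the robot, y to its left, z up, the work surface at z = 0. Lengths are in mm, angles in rad, forces in N, time in s.
With the tool pointing down it reaches from about 400 to 850 mm from the base axis. Payload 4.5 kg.
Tool frame: the origin (TCP) lies on the centre line of the jaws, within the pads' length; the fingertips stand 22 mm ahead of it and the grasp point (between the pads) lies 3 mm ahead of it; z points along the fingers, y is the direction in which the jaws open and shut (so a half turn about z gives the same grasp; the last joint's range is limited). The gripper opens to 88 mm and grips with 3 to 60 N. Pads are 18 mm wide; open, the fingers measure 123 mm over their backs; the gripper's body (75 mm by 187 mm) begins 45 mm behind the grasp point.
Start: joints at [-1.314, 0.689, -0.195, 1.565, 0.157, 0.902, -0.215], TCP at [138.079, 609.578, 260.743] pointing down, gripper open.
Joint ranges: [-3.01, 3.01], [-0.46, 2.08], [-1.47, 1.51], [0.13, 2.56], [-1, 4.14], [0.04, 2.09], [-2.66, 2.66]. Speed limits (rad/s): [2.57, 2.57, 3.14, 3.14, 3.14, 3.14, 3.14].

### API

Orientations are given as [roll, pitch, yaw] about the fixed x, y, z axes, in that order (R = Rz(yaw) Ry(pitch) Rx(roll)).
In Python, from cell import arm gives the robot as it stands.
- The arm moves only by the tool jog_arm, never from a script. Its arguments are lists of equal length, an entry for each row: "linear": the shift along the tool's x, y, z in mm, a list of three; "twist": the turn, a rotation vector about the tool's x, y, z in rad, a list of three; "grip": the opening in per cent of the stroke, from 0 (shut) to 100 (fully open). A call has 1 to 8 rows; each row shifts and turns the pose as measured when the row begins, along the tool's axes as they then stand; what a row does not reach is not made up. A row lasts 1/8 s, in which the tool goes at most 62.5 mm and 10.7 degrees, less where a joint would pass 70% of its speed; a pose out of reach is approached as far as the arm can. A call is refused whole if a number of a shift passes 62.5 or a number of a turn 0.188, either way. A call with a gripper value outside its range is refused whole. The fingers move at their own pace and stop on an object; "newtons" is the grip in N (left out, the last holds). Time passes only in rows, so rows that do not move let the fingers close. It gives the time, the measured TCP pose, the force and the opening at its end, in the units of the state.
- arm.get_state(): the state, without advancing time (a new reading comes with each control period).
- arm.get_image(name): name is "scene" or "side" or "wrist"; returns the picture (400x640x3 uint8, red, green, blue); there is no depth.
- arm.get_calibration(name): a dict with "K" (3x3 intrinsics, pixels), "k1" (the pictures are not rectified: a ray, as slopes to the right and down, at radius r is drawn at 1 + k1 r^2 times it, then the intrinsics apply), "origin" and "attitude" of the camera in the world. Camera axes: x right, y down, z forward; pixel columns grow to the right and rows downward; lengths in mm; the calibration is good to about 2 mm. A picture is of the moment at which its call begins: read the wrist's pose just before it. get_calibration takes no time and is no camera call; for the wrist camera it gives the pose at the moment of the call.
- arm.hand_in(): hands the job in, once; it reports no verdict.
The state is a dict: "time": time; "qpos": joint angles; "joint_vel": joint speeds; "effort": joint torques, N m; "ee_pos": TCP position; "tool_rot": TCP orientation; "force": force on the tool from outside, world axes, zero at the start; "wrist_torque": the same for the moment, N m; "opening": finger opening in mm.
Only numpy, scipy, OpenCV 4.12 (cv2) and the standard library are available. Lean on these libraries where they do the work, as an engineer would, in place of code of your own. Each camera call takes 0.05 s, during which the arm holds its last target. There are 200 camera calls.

### The job

Clamp the aluminium bar in the wedge fixture: pick up the hammer and tap the wooden wedge forward into its slot with several short, light taps, taking the hammer off the wedge between taps, until the wedge stops moving forward and the bar is held tight. Then lay the hammer flat on the bench, clear of the fixture. Touch the wedge only with the hammer, and leave the other things on the bench where they are.

Things in the scene. Friction and masses are not known exactly. Their poses are not given: they have to be found in the camera images.
- fixture: fixed wedge clamp, base plate 240x170x10 mm. Origin on the bench under the plate; x along the slot in the driving direction (away from the robot), y left, z up. Plate x -125..115, y -88..82 mm. On it from left to right: fixed fence (y 50..72), aluminium bar, sliding jaw, wedge, heel block; all under 47 mm high. Where x is below -65 mm the plate carries only the wedge.
- jaw: sliding steel jaw between wedge and bar, 140 long x 16 wide x 30 mm high, origin at the middle of its underside. Slides only along the fixture's y, 1.5 N friction, no spring. The wedge pushes it left (+y) until it squeezes the bar against the fence; its origin is then at fixture y = 17 mm.
- heel_block: fixed slanted steel block right of the slot, face sloping 1 in 6, frame parallel to the fixture's. Its place along the slot differs each time and so does the depth at which the wedge jams: the tight wedge's origin lies about 25 mm behind (-x of) this origin; it starts 65 to 77 mm behind it.
- wedge: loose wooden wedge lying in the slot, 120 long, 30 high, 32 wide at the butt, 12 at the tip (mm); left side straight, right side sloping. Origin mid-length on the underside, 11 mm from the straight side; x from butt to tip (driving direction). Moves at a push of 3 to 12 N until the bar is squeezed, then the push rises steeply and it hardly moves. Pushes of 12 to 20 N make it tight; it stays when let go.
- wedge_butt (a point): centre of the wedge's flat butt end (32 x 30 mm), the face to tap, 25 mm over the bench; it looks along the wedge's -x, toward the robot
- stock: loose sawn aluminium bar 140 x 25 x 25 mm lying along the slot between jaw and fence, with about 5 mm of play at the start
- hammer: bench hammer lying flat, 282 mm long, 0.42 kg, brown shaft. Origin on the underside, mid-length; x along the shaft to the head, z up. Shaft 23 mm thick, axis y = 6, z = 12, x -141..118 mm; head x 118..140, y -44..56, z 2..24 mm, its end faces (-y and +y) strike. At the start it lies across the bench, head to the left, -y face away from the robot.
- hammer_face (a point): centre of the hammer's striking face at its -y end (looks along the hammer's -y), 50 mm from the shaft axis
- hammer_grip (a point): point on the shaft axis 23 mm short of the head's near side, good to grip across the shaft from above, near the balance point
- bush: bystander, leave it: small stepped grey turned bush, 40 mm across, 32 mm high
- brass_bar: bystander, leave it: short hexagonal brass bar, 90 mm long
- pliers: bystander, leave it: pliers with red grips, 182 mm long, lying flat
- tape: bystander, leave it: small black tape roll, 62 mm across
- oil: bystander, leave it: green oil can with a thin spout, 156 mm high
- contactor: bystander, leave it: grey and black electrical contactor block, 70x45x68 mm
Things that resemble listed ones, but are neither listed nor needed, are in the scene too. There is more than one size of the stock; the job needs the larger.

How it is judged:
By the outcome, as a careful person would: the job done as asked, in the order asked, and still so for the second after the job is handed in, with the robot touching nothing.
It also fails if it takes over 58 s, if anything falls off the work surface, if the arm or the gripper's body presses on something with over 40 N, if the wrist force passes 120 N, or if a joint passes its speed limit or range.

## Working session

There is one attempt and no reset: what is moved stays moved. The work goes in short steps, Python scripts to look and compute and a tool call to move; the robot and the scene stay as the last step left them, time stands still between calls to the robot, and variables do not carry over. Pictures are saved under pics/ and viewed, on a budget of 10 in all, crops included, one or two more only if the job needs it, and the job is handed in when it is done.

Besides the shell and the picture viewer there is one more tool, called after "Call:" as name(argument=value, ...) on one line, values as JSON. jog_arm: Moves the arm, as the interface text tells. Its arguments: {"type":"object","properties":{"linear":{"type":"array","items":{"type":"array","items":{"type":"number"}}},"twist":{"type":"array","items":{"type":"array","items":{"type":"number"}}},"grip":{"type":"array","items":{"type":"number"}},"newtons":{"type":"number"}},"required":["linear","twist","grip"]}

```bash
ls; mkdir -p pics; python3 - <<'E'
from cell import arm
import cv2
s=arm.get_state();print(s)
for n in("scene","side"):
    cv2.imwrite(f"pics/{n}0.png",arm.get_image(n)[:,:,::-1]);print(n,arm.get_calibration(n))
print(arm.get_calibration("wrist"))
E
```

```text
pics
{'time': 0.0, 'qpos': array([-1.31423166,  0.68994751, -0.19449835,  1.56635632,  0.15730231,
        0.90247848, -0.2150868 ]), 'joint_vel': array([ 1.96987971e-03, -3.03678283e-05, -2.80665795e-04,  1.87460905e-03,
       -6.45579911e-04, -9.58958239e-04,  1.52009368e-05]), 'effort': array([ 2.88865158e-04, -5.27578461e+01, -1.26686029e+00, -1.53434408e+01,
       -5.26822940e-02,  6.69602567e-03,  1.78013343e-04]), 'ee_pos': array([138.00244345, 608.96780787, 259.92907861]), 'tool_rot': array([-3.13979936e+00,  1.43901699e-04,  2.91891659e+00]), 'force': array([-0.34852526,  0.6859851 ,  0.43583012]), 'wrist_torque': array([-0.03642933,  0.00387383, -0.03922475]), 'opening': 88.12804646545099}
scene {'K': array([[366.19578227,   0.        , 319.40731283],
       [  0.        , 366.19578227, 201.10590826],
       [  0.        ,   0.        ,   1.        ]]), 'k1': -0.02851893426386753, 'origin': array([  97.74299334, -692.49371007,  856.8888452 ]), 'attitude': array([-2.32964313, -0.00437712, -0.6038326 ])}
side {'K': array([[375.90153669,   0.        , 318.92885747],
       [  0.        , 375.90153669, 202.87398012],
       [  0.        ,   0.        ,   1.        ]]), 'k1': 0.0003466984600341169, 'origin': array([261.50022183, 838.75776771, 840.38174943]), 'attitude': array([-2.28542247,  0.01641368, -2.77547979])}
{'K': array([[300.98816618,   0.        , 314.97901594],
       [  0.        , 300.98816618, 206.1136661 ],
       [  0.        ,   0.        ,   1.        ]]), 'k1': -0.008287375061674828, 'origin': array([ 55.87343271, 627.82470806, 383.36091298]), 'attitude': array([2.81638209e+00, 3.24462280e-04, 1.34827658e+00])}
```

View pics/scene0.png

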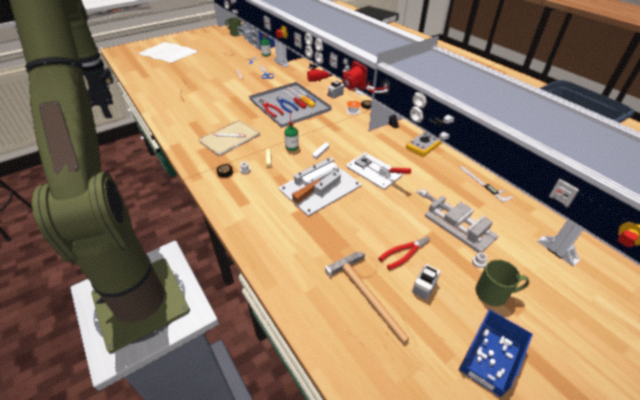

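View pics/side0.png

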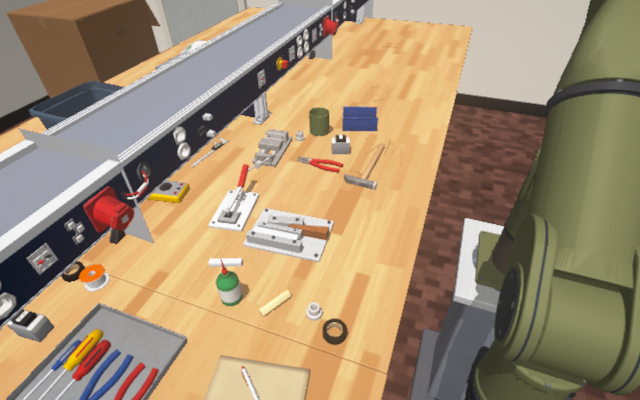

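The scene picture shows the hammer with its head near (345,263) and its shaft end near (405,340). The fixture is near (318,185) with the brown wedge at (313,190). The side picture shows the fixture near (290,232) and the hammer near (362,175).

```bash
cat > h.py <<'E'
import numpy as np,cv2
from scipy.spatial.transform import Rotation as R
from cell import arm
def ray(c,u,v):
    K=c["K"];d=np.array([(u-K[0,2])/K[0,0],(v-K[1,2])/K[1,1]]);s=d.copy()
    for _ in range(8): s=d/(1+c["k1"]*(s@s))
    return R.from_euler("xyz",c["attitude"]).apply([*s,1])
def onz(c,u,v,z):
    d=ray(c,u,v);o=np.array(c["origin"]);return o+d*(z-o[2])/d[2]
def proj(c,p):
    q=R.from_euler("xyz",c["attitude"]).inv().apply(np.array(p)-c["origin"]);s=q[:2]/q[2]
    s=s*(1+c["k1"]*(s@s));K=c["K"];return np.array([K[0,0]*s[0]+K[0,2],K[1,1]*s[1]+K[1,2]])
E
python3 - <<'E'
from h import *
a=cv2.imread("pics/scene0.png");b=cv2.imread("pics/side0.png")
r=lambda i:cv2.resize(i,None,fx=4,fy=4,interpolation=cv2.INTER_CUBIC)
A=r(a[150:220,270:370]);B=r(a[245:345,320:420]);C=r(b[200:270,235:335]);D=r(b[130:200,330:400])
t=np.zeros((680,800,3),np.uint8)
t=np.zeros((600,800,3),np.uint8)
t[:280,:400]=A;t[:280,400:]=C
t[290:570,:400]=cv2.resize(a[245:345,320:420],(400,280));t[290:570,400:680]=D
cv2.imwrite("pics/c1.png",t)
c=arm.get_calibration("scene");d=arm.get_calibration("side")
for n,cc,u,v in(("head",c,345,263),("end",c,405,340),("fix",c,318,185),("fixside",d,290,232),("headside",d,360,182),("endside",d,380,147)):print(n,onz(cc,u,v,12).round())
E
```

```text
head [ 521. -213.   12.]
end [ 501. -477.   12.]
fix [649. 109.  12.]
fixside [651. 111.  12.]
headside [ 518. -205.   12.]
endside [ 507. -453.   12.]
```

View pics/c1.png

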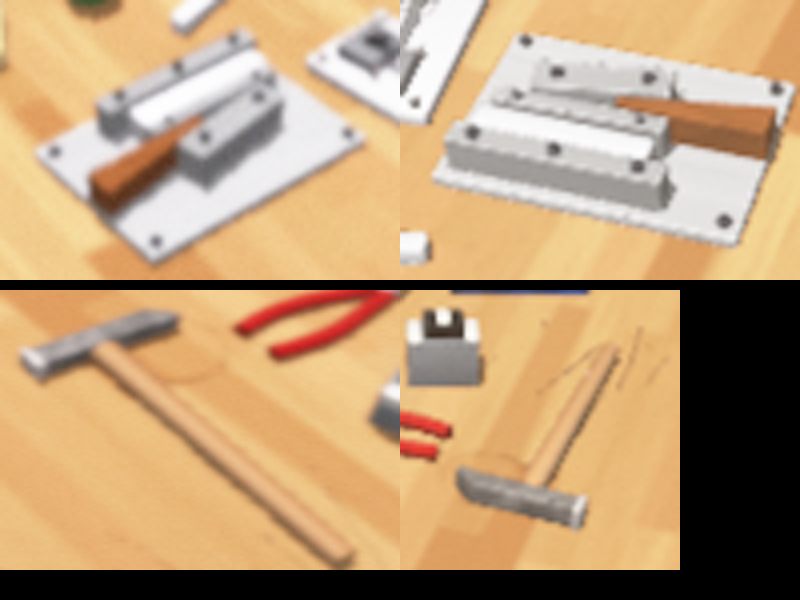

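Crop positions: the plate corners are clear in both views, and so are the wedge butt, hammer head ends and shaft end. I'll triangulate them coarsely and plan the way over.

```bash
cat >> h.py <<'E'
def plan(x,y,z,yaw,step=60,n=None,tw=.18):
    s=arm.get_state();p=np.array(s["ee_pos"]);q=R.from_euler("xyz",s["tool_rot"])
    T=R.from_euler("xyz",[np.pi,0,yaw]);t=np.array([x,y,z]);rv=(q.inv()*T).as_rotvec()
    n=n or int(max(np.ceil(np.linalg.norm(t-p)/step),np.ceil(np.abs(rv).max()/tw),1))
    w=R.from_rotvec(rv/n)
    L=[];
    for i in range(n): L.append((q*w**i).inv().apply((t-p)/n).round(1).tolist())
    print("t",round(s["time"],2),"n",n,"twist",(rv/n).round(4).tolist())
    for i in range(0,n,8): print(L[i:i+8])
E
python3 - <<'E'
from h import *
c=arm.get_calibration("scene");d=arm.get_calibration("side")
for n,cc,z,P in(("plate s",c,10,[(279.25,188),(308.75,216.25),(361.25,185)]),("plate d",d,10,[(265,209.5),(334.2,222),(320,260),(243.3,245)]),
 ("ham s end,neck,near,far",c,13,[(406.2,339.6),(344.2,264.6),(328.7,271.8),(362.5,255.7)]),("ham d far near end",d,13,[(345.5,178.7),(375,185.5),(382.5,145)]),
 ("oil",d,0,[(230,300)]),("plier s",c,5,[(380,262),(428,238)]),("contactor",c,30,[(427,280)])):
  print(n,[onz(cc,u,v,z)[:2].round().tolist() for u,v in P])
plan(590,130,260,1.9)
E
```

```text
plate s [[530.0, 174.0], [539.0, 2.0], [777.0, 25.0]]
plate d [[773.0, 42.0], [538.0, 20.0], [524.0, 182.0], [761.0, 207.0]]
ham s end,neck,near,far [[504.0, -479.0], [516.0, -217.0], [465.0, -212.0], [579.0, -222.0]]
ham d far near end [[573.0, -204.0], [463.0, -202.0], [501.0, -470.0]]
oil [[702.0, 385.0]]
plier s [[610.0, -264.0], [793.0, -279.0]]
contactor [[660.0, -393.0]]
t 0.1 n 11 twist [-0.0001, 0.0001, 0.0926]
[[-49.7, -33.4, 0.1], [-52.6, -28.7, 0.1], [-55.0, -23.7, 0.0], [-56.9, -18.5, 0.0], [-58.4, -13.1, 0.0], [-59.4, -7.7, 0.0], [-59.8, -2.2, 0.0], [-59.8, 3.4, 0.0]]
[[-59.2, 8.9, 0.0], [-58.1, 14.3, 0.0], [-56.6, 19.7, 0.0]]
```

Call:
jog_arm(linear=[[-49.7, -33.4, 0], [-52.6, -28.7, 0], [-55, -23.7, 0], [-56.9, -18.5, 0], [-58.4, -13.1, 0], [-59.4, -7.7, 0], [-59.8, -2.2, 0], [-59.8, 3.4, 0]], twist=[[0, 0, 0.0926], [0, 0, 0.0926], [0, 0, 0.0926], [0, 0, 0.0926], [0, 0, 0.0926], [0, 0, 0.0926], [0, 0, 0.0926], [0, 0, 0.0926]], grip=[100, 100, 100, 100, 100, 100, 100, 100], newtons=60)

```text
time: 1.1
ee_pos: [468.8, 252.2, 256.5]
tool_rot: [-3.137, -0.003, 2.166]
force: [0.3, 0.3, 0.3]
opening: 88.4
```

```bash
python3 - <<'E'
from h import *
print(arm.get_state())
plan(590,90,260,1.66)
E
```

```text
{'time': 1.1, 'qpos': array([-0.554809  ,  0.57213042, -0.03844031,  1.85127794,  0.0275891 ,
        0.72291556, -0.01299943]), 'joint_vel': array([ 0.82171404,  0.12435316,  0.16619334, -0.27257358, -0.1357704 ,
        0.13611826,  0.31052979]), 'effort': array([ -3.47030662, -46.59932971,   0.76310562, -11.4355284 ,
         0.13618371,   0.11298849,  -0.31782168]), 'ee_pos': array([468.76287785, 252.20525299, 256.46160489]), 'tool_rot': array([-3.13740726e+00, -2.59040184e-03,  2.16569677e+00]), 'force': array([0.28026895, 0.32077144, 0.29703185]), 'wrist_torque': array([ 0.01656929, -0.04438803,  0.01507277]), 'opening': 88.4441330376007}
t 1.1 n 4 twist [-0.0012, -0.0004, 0.1264]
[[-50.6, 2.4, -1.0], [-49.9, 8.7, -1.0], [-48.4, 14.9, -1.0], [-46.1, 20.9, -0.9]]
```

Call:
jog_arm(linear=[[-50.6, 2.4, -1], [-49.9, 8.7, -1], [-48.4, 14.9, -1], [-46.1, 20.9, -1], [0, 0, 0], [0, 0, 0]], twist=[[0, 0, 0.1264], [0, 0, 0.1264], [0, 0, 0.1264], [0, 0, 0.1264], [0, 0, 0], [0, 0, 0]], grip=[100, 100, 100, 100, 100, 100])

```text
time: 1.85
ee_pos: [593.5, 77.7, 258.0]
tool_rot: [-3.134, 0.003, 1.635]
force: [0.3, 0.0, -0.4]
opening: 88.1
```

```bash
python3 - <<'E'
from h import *
import pickle
c=arm.get_calibration("wrist");im=arm.get_image("wrist");pickle.dump(c,open("w1.pkl","wb"))
cv2.imwrite("pics/w1.png",im[:,:,::-1])
print(arm.get_state()["ee_pos"],arm.get_state()["tool_rot"])
plan(518,-243,180,1.61)
E
```

```text
[593.59477025  77.22766453 258.07302924] [-3.13479318  0.00340742  1.63461575]
t 1.9 n 6 twist [-0.0011, 0.0006, 0.0041]
[[-52.4, -15.9, 13.3], [-52.5, -15.7, 13.3], [-52.6, -15.5, 13.2], [-52.6, -15.3, 13.2], [-52.7, -15.1, 13.1], [-52.8, -14.9, 13.1]]
```

View pics/w1.png

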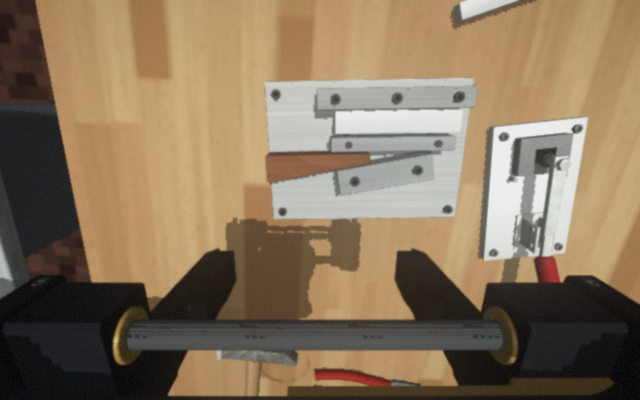

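The wrist picture shows the plate corners at about (266,84), (474,79), (455,216) and (273,218). The wedge runs from its butt at (267,155..181) to a tip under x=370. The hammer head is at (258,357).

```bash
python3 - <<'E'
from h import *
import pickle
c=pickle.load(open("w1.pkl","rb"));im=cv2.imread("pics/w1.png")
H=cv2.cvtColor(im,cv2.COLOR_BGR2HSV)
m=((H[...,0]<13)&(H[...,1]>120)&(H[...,2]>50)).astype(np.uint8);m[:140]=0;m[190:]=0;m[:,:255]=0;m[:,380:]=0
ct=max(cv2.findContours(m,0,cv2.CHAIN_APPROX_NONE)[0],key=cv2.contourArea)[:,0]
print(ct.min(0),ct.max(0))
for u in (270,285,300,340,360):
    r=ct[ct[:,0]==u][:,1];print(u,r.min(),r.max(),onz(c,u,r.min(),40).round(1)[:2],onz(c,u,r.max(),40).round(1)[:2])
for v in (158,165,172,177):
    l=ct[ct[:,1]==v][:,0]; cols=np.where(m[v])[0]; print(v,cols.min(),onz(c,cols.min(),v,40).round(1)[:2],im[v,262:272].tolist() if v==165 else "")
P=[onz(c,u,v,10)[:2] for u,v in[(266,84),(474,79),(455,216),(273,218)]];print("plate",np.round(P,1))
for u,v,z in((316,110,45),(476,107,45),(333,150,40),(455,150,40)):print(onz(c,u,v,z)[:2].round(1))
print("head",onz(c,218,360,24),onz(c,297,362,24))
E
```

```text
[267 155] [363 180]
270 156 180 [538.4 102.5] [538.9  74.5]
285 155 177 [555.4 104.7] [556.2  79.3]
300 155 175 [572.4 105.8] [573.5  82.8]
340 155 166 [617.5 108.8] [618.7  96.3]
360 156 163 [640.2 109.2] [641.1 101.2]
158 268 [536.2 100.1] 
165 268 [536.3  92. ] [[125, 174, 202], [125, 174, 203], [119, 165, 195], [104, 146, 176], [81, 117, 155], [68, 102, 146], [71, 103, 151], [70, 101, 148], [70, 102, 150], [71, 101, 150]]
172 268 [536.4  83.9] 
177 269 [537.7  78. ] 
plate [[528.1 179.7]
 [764.5 200.4]
 [778.1  34.4]
 [539.4  15.6]]
[587.3 155.6]
[756.3 169.8]
[609.2 113.9]
[746.  122.9]
head [ 461.71352922 -216.68608792   24.        ] [ 582.1941734  -211.69550734   24.        ]
```

Call:
jog_arm(linear=[[-52.4, -15.9, 13.3], [-52.5, -15.7, 13.3], [-52.6, -15.5, 13.2], [-52.6, -15.3, 13.2], [-52.7, -15.1, 13.1], [-52.8, -14.9, 13.1], [0, 0, 0]], twist=[[0, 0, 0.004], [0, 0, 0.004], [0, 0, 0.004], [0, 0, 0.004], [0, 0, 0.004], [0, 0, 0.004], [0, 0, 0]], grip=[100, 100, 100, 100, 100, 100, 100])

```text
time: 2.78
ee_pos: [520.0, -238.4, 176.7]
tool_rot: [-3.137, -0.004, 1.636]
force: [-0.4, 1.1, 0.7]
opening: 88.1
```

```bash
python3 - <<'E'
from h import *
import pickle
c=arm.get_calibration("wrist");im=arm.get_image("wrist");pickle.dump(c,open("w2.pkl","wb"))
cv2.imwrite("pics/w2.png",im[:,:,::-1])
print(arm.get_state()["ee_pos"],arm.get_state()["tool_rot"])
E
```

```text
[ 521.53149749 -234.80618584  177.04923642] [-3.13860541 -0.00686443  1.64063164]
```

View pics/w2.png

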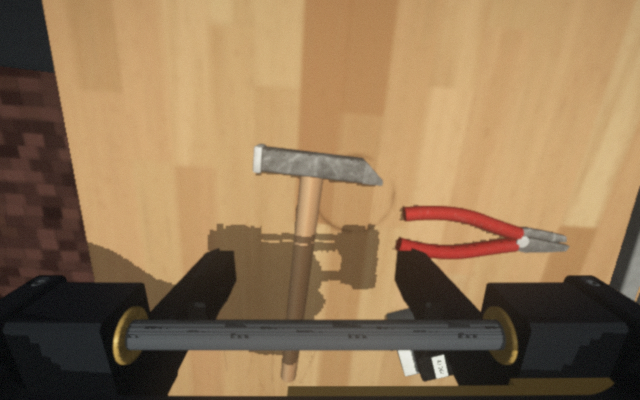

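The wrist picture shows the hammer with its flat face at (256,160), the peen end at (381,181), and the shaft running from (311,180) to (289,378). The far (-y) end is the tapered one. The listed hammer_face is that end, and it already points at +x, so I'll use it.

```bash
python3 - <<'E'
from h import *
import pickle
c=pickle.load(open("w2.pkl","rb"));im=cv2.imread("pics/w2.png")
g=cv2.GaussianBlur(im,(3,3),0).astype(int)
for v in(188,196,204,212,375):
    d=np.abs(np.diff(g[v,275:335],axis=0)).sum(1);i=np.argsort(d)[-5:];print(v,sorted((i+275).tolist()),d[i].tolist())
for n,u,v,z in(("shaft185",310.5,185,12),("shaft end",289,376,12),("near top",257,147,20),("near bot",255,173,20),("tip",381,181,13),("peen corner top",363,157,20),("near",256,160,20),("neckR",365,184,13)):print(n,onz(c,u,v,z)[:2].round(1))
plan(518,-255,60,1.62)
E
```

```text
188 [297, 300, 301, 318, 322] [30, 31, 34, 34, 34]
196 [296, 299, 300, 301, 317] [29, 30, 31, 36, 36]
204 [294, 295, 296, 298, 299] [27, 32, 32, 34, 39]
212 [293, 294, 295, 297, 298] [33, 42, 42, 47, 56]
375 [279, 280, 282, 295, 296] [29, 38, 45, 50, 54]
shaft185 [ 513.4 -229.2]
shaft end [ 501.5 -475.5]
near top [ 461.9 -194.4]
near bot [ 460.2 -219. ]
tip [ 581.9 -220.3]
peen corner top [ 560.5 -197.1]
near [ 461.1 -206.5]
neckR [ 566.7 -224.4]
t 2.83 n 2 twist [-0.0015, -0.0034, 0.0103]
[[-10.4, -2.3, 58.5], [-10.2, -2.3, 58.5]]
```

```bash
python3 - <<'E'
import cv2
im=cv2.imread("pics/w2.png")[135:225,245:395]
cv2.imwrite("pics/c2.png",cv2.resize(im,None,fx=5,fy=5,interpolation=cv2.INTER_CUBIC))
E
```

```text
(no output)
```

View pics/c2.png

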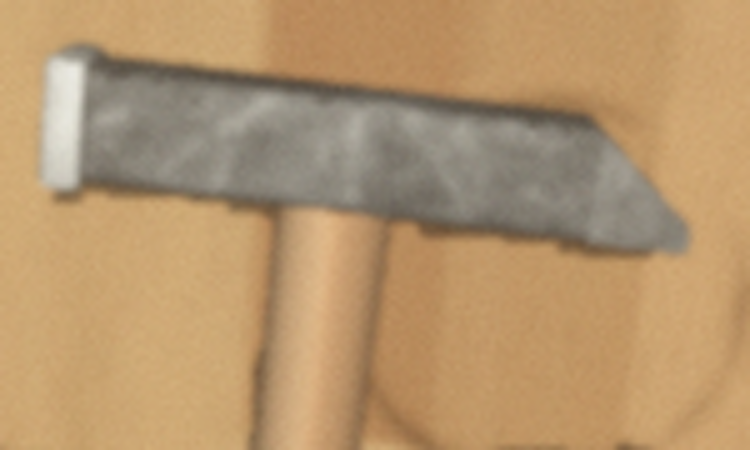

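The crop shows the head with a flat white face at the near end and a tapered peen at (382,182), whose point lies on the shaft side of the head. The shaft axis at the head is near (311,178). The grip point comes to about (513,-240), with hammer yaw about 1.53.

```bash
python3 - <<'E'
from h import *
plan(513,-240,60,1.53)
plan(513,-240,24,1.53,step=45)
E
```

```text
t 2.83 n 2 twist [-0.0017, -0.0033, 0.0553]
[[-2.7, -4.3, 58.5], [-2.7, -4.2, 58.5]]
t 2.83 n 4 twist [-0.0008, -0.0017, 0.0277]
[[-1.4, -2.1, 38.3], [-1.4, -2.1, 38.3], [-1.4, -2.1, 38.3], [-1.4, -2.1, 38.3]]
```

Call:
jog_arm(linear=[[-2.7, -4.3, 58.5], [-2.7, -4.2, 50], [0, 0, 0], [0, 0, 0]], twist=[[0, -0.003, 0.055], [0, -0.003, 0.055], [0, 0, 0], [0, 0, 0]], grip=[100, 100, 100, 100])

```text
time: 3.32
ee_pos: [519.9, -230.2, 69.8]
tool_rot: [3.136, -0.005, 1.543]
force: [0.1, -0.2, -0.3]
opening: 87.9
```

```bash
python3 - <<'E'
from h import *
plan(513,-240,24,1.53,step=25)
E
```

```text
t 3.33 n 2 twist [0.0029, -0.0027, 0.0066]
[[-5.1, -3.4, 22.9], [-5.1, -3.3, 22.9]]
```

Call:
jog_arm(linear=[[-7, -5, 20], [-5, -4, 18], [0, 0, 4], [0, 0, 0]], twist=[[0.003, -0.003, 0.007], [0.003, -0.003, 0.007], [0, 0, 0], [0, 0, 0]], grip=[100, 100, 100, 100])

```text
time: 3.82
ee_pos: [512.9, -242.7, 28.6]
tool_rot: [3.136, 0.003, 1.53]
force: [0.1, 0.3, 0.3]
opening: 88.2
```

```bash
python3 - <<'E'
from h import *
plan(513,-240,24,1.53,step=25)
E
```

```text
t 3.83 n 1 twist [0.0057, 0.0026, 0.0005]
[[2.7, -0.1, 4.6]]
```

Call:
jog_arm(linear=[[2.7, 0, 5], [0, 0, 0], [0, 0, 0], [0, 0, 0], [0, 0, 0], [0, 0, 0]], twist=[[0.005, 0, 0], [0, 0, 0], [0, 0, 0], [0, 0, 0], [0, 0, 0], [0, 0, 0]], grip=[100, 60, 20, 0, 0, 0], newtons=60)

```text
time: 4.58
ee_pos: [514.0, -239.9, 24.3]
tool_rot: [3.139, 0.003, 1.531]
force: [0.2, -0.1, -0.6]
opening: 40.3
```

Call:
jog_arm(linear=[[0, 0, 0], [0, 0, 0], [0, 0, -10], [0, 0, -30], [0, 0, -40], [0, 0, -20], [0, 0, 0]], twist=[[0, 0, 0], [0, 0, 0], [0, 0, 0], [0, 0, 0], [0, 0, 0], [0, 0, 0], [0, 0, 0]], grip=[0, 0, 0, 0, 0, 0, 0])

```text
time: 5.45
ee_pos: [511.4, -237.8, 126.7]
tool_rot: [-3.138, -0.001, 1.531]
force: [-0.1, 0.2, -4.6]
opening: 21.5
```

```bash
python3 - <<'E'
from h import *
import pickle
s=arm.get_state();print(s["force"],s["wrist_torque"],s["opening"])
c=arm.get_calibration("wrist");im=arm.get_image("wrist");pickle.dump((c,s),open("w3.pkl","wb"))
cv2.imwrite("pics/w3.png",im[:,:,::-1])
E
```

```text
[-0.09153205  0.18696246 -4.64474951] [0.25705799 0.02399038 0.00432911] 21.46571322545178
```

View pics/w3.png

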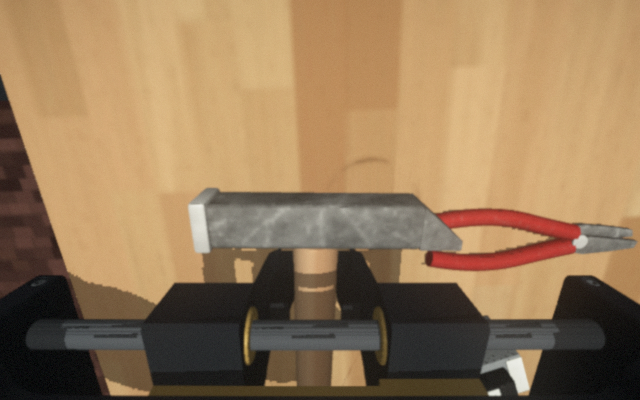

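```bash
python3 - <<'E'
from h import *
import pickle
c,s=pickle.load(open("w3.pkl","rb"));p=np.array(s["ee_pos"]);q=R.from_euler("xyz",s["tool_rot"])
zt=p[2]-12.3+12
for n,u,v in(("nearL",205,206),("nearR",208,250),("near w",192,252),("tip",462,242),("tipR",452,250),("corner",437,213),("lowerR",425,250),("shaftL",293,255),("shaftR",338,255)):
    print(n,q.inv().apply(onz(c,u,v,zt)-p).round(1))
E
```

```text
nearL [ 42.  -48.6   0.5]
nearR [ 20.8 -49.7   0.5]
near w [ 19.7 -57.2   0.5]
tip [25.  65.6  0.1]
tipR [21.  61.7  0.1]
corner [38.9 52.5  0.1]
lowerR [21.  49.4  0.1]
shaftL [ 18.3 -10.9   0.4]
shaftR [18.4  9.8  0.3]
```

The hammer is held level: the head spans tool x 21..42 mm, the peen tip is at tool y +66, and the shaft axis is at tool y 0. Next I carry it behind the wedge.

```bash
python3 - <<'E'
from h import *
plan(450,53,115,1.648,step=55)
E
```

```text
t 5.5 n 6 twist [-0.0008, -0.0003, -0.0195]
[[48.0, -12.1, 1.9], [48.2, -11.1, 1.9], [48.4, -10.2, 1.9], [48.6, -9.2, 1.9], [48.8, -8.3, 1.8], [48.9, -7.3, 1.8]]
```

Call:
jog_arm(linear=[[30, -10, 2], [48, -11, 2], [48.5, -10, 2], [48.6, -9, 2], [48.8, -8, 2], [48.9, -7, 2], [16, -2, 2], [0, 0, 0]], twist=[[0, 0, -0.0195], [0, 0, -0.0195], [0, 0, -0.0195], [0, 0, -0.0195], [0, 0, -0.0195], [0, 0, -0.0195], [0, 0, 0], [0, 0, 0]], grip=[0, 0, 0, 0, 0, 0, 0, 0])

```text
time: 6.5
ee_pos: [444.4, 59.1, 104.0]
tool_rot: [-3.127, -0.002, 1.652]
force: [0.1, -0.9, -4.6]
opening: 21.5
```

```bash
python3 - <<'E'
from h import *
plan(450,53,45,1.648,step=24)
E
```

```text
t 6.5 n 3 twist [-0.005, -0.0007, 0.0014]
[[-2.2, 2.0, 19.6], [-2.2, 1.9, 19.7], [-2.2, 1.8, 19.7]]
```

Call:
jog_arm(linear=[[-2.2, 2, 20], [-2.2, 2, 20], [-1.5, 2, 20], [0, 0, 3], [0, 0, 0], [0, 0, 0]], twist=[[-0.005, 0, 0.001], [-0.005, 0, 0.001], [-0.005, 0, 0.001], [0, 0, 0], [0, 0, 0], [0, 0, 0]], grip=[0, 0, 0, 0, 0, 0])

```text
time: 7.25
ee_pos: [455.3, 46.6, 41.0]
tool_rot: [-3.134, 0.003, 1.64]
force: [-0.4, -0.3, -4.7]
opening: 22.0
```

```bash
python3 - <<'E'
from h import *
plan(452,54,38,1.648,step=24)
E
```

```text
t 7.25 n 1 twist [-0.0073, 0.0027, -0.0078]
[[7.7, -2.7, 3.0]]
```

Call:
jog_arm(linear=[[7.7, -2, 3], [0, 0, 0], [0, 0, 0]], twist=[[-0.007, 0.002, -0.008], [0, 0, 0], [0, 0, 0]], grip=[0, 0, 0])

```text
time: 7.62
ee_pos: [455.3, 53.0, 40.1]
tool_rot: [-3.138, 0.002, 1.647]
force: [-0.2, -0.4, -4.8]
opening: 21.5
```

```bash
python3 - <<'E'
from h import *
import pickle
s=arm.get_state();print(s["ee_pos"],s["tool_rot"],s["force"])
c=arm.get_calibration("wrist");im=arm.get_image("wrist");pickle.dump((c,s),open("w4.pkl","wb"))
cv2.imwrite("pics/w4.png",im[:,:,::-1])
E
```

```text
[455.29602652  52.9543593   40.10924802] [-3.13816404e+00  1.63752970e-03  1.64747531e+00] [-0.2025503  -0.44770874 -4.8218883 ]
```

View pics/w4.png

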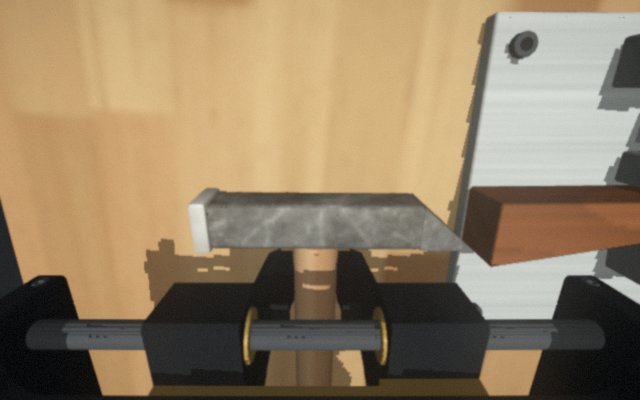

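The picture shows the head at v 208..248 and the wedge butt's top edge at v 203..265, just ahead of the peen tip at (462,245). They are lined up, so I start with a first gentle probe.

Call:
jog_arm(linear=[[0, 10, 1.5], [0, 8, 0], [0, 6, 0]], twist=[[0, 0, 0], [0, 0, 0], [0, 0, 0]], grip=[0, 0, 0])

```text
time: 8.05
ee_pos: [480.9, 54.5, 38.6]
tool_rot: [-3.138, 0.002, 1.648]
force: [-0.7, -0.1, -4.3]
opening: 21.5
```

Call:
jog_arm(linear=[[0, 6, 0]], twist=[[0, 0, 0]], grip=[0])

```text
time: 8.18
ee_pos: [487.4, 55.1, 38.6]
tool_rot: [-3.138, 0.002, 1.648]
force: [-0.2, 0.1, -4.4]
opening: 21.9
```

Call:
jog_arm(linear=[[0, 6, 0]], twist=[[0, 0, 0]], grip=[0])

```text
time: 8.3
ee_pos: [493.4, 55.8, 38.5]
tool_rot: [-3.137, 0.002, 1.648]
force: [-0.7, 1.1, -3.6]
opening: 21.6
```

Call:
jog_arm(linear=[[0, 5, 0]], twist=[[0, 0, 0]], grip=[0])

```text
time: 8.43
ee_pos: [498.2, 56.4, 38.4]
tool_rot: [-3.137, 0.001, 1.649]
force: [-1.1, 0.5, -3.0]
opening: 21.4
```

Call:
jog_arm(linear=[[0, 5, 0]], twist=[[0, 0, 0]], grip=[0])

```text
time: 8.55
ee_pos: [501.8, 57.3, 38.2]
tool_rot: [-3.133, -0.0, 1.65]
force: [-5.7, 0.8, -3.6]
opening: 21.5
```

```bash
python3 - <<'E'
from h import *
import pickle
s=arm.get_state();print(s["ee_pos"],s["tool_rot"],s["force"],s["wrist_torque"])
c=arm.get_calibration("wrist");im=arm.get_image("wrist");pickle.dump((c,s),open("w5.pkl","wb"))
cv2.imwrite("pics/w5.png",im[:,:,::-1])
E
```

```text
[501.75727766  57.26323672  38.22294232] [-3.13296039e+00 -2.28402495e-05  1.64968043e+00] [-5.74998768  0.84504201 -3.55398582] [0.43305691 0.99655187 0.29408406]
```

View pics/w5.png

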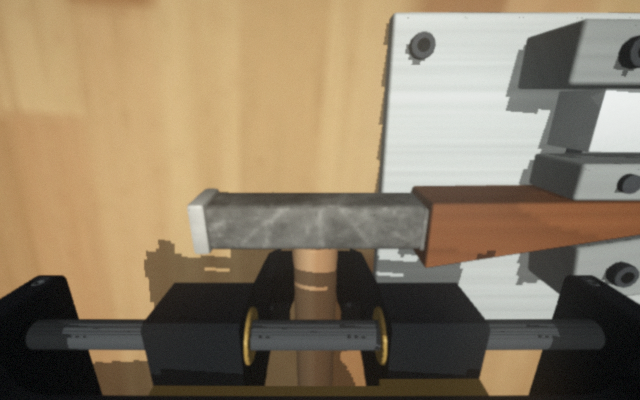

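The picture shows the butt, with its top edge at (428,203..265), against the body end of the head. So the contact surface is the head at 50 mm, and the peen is only drawn. The force is now -5.7 N, which makes this the first tap. I back off and keep tapping.

Call:
jog_arm(linear=[[0, -12, 0], [0, 0, 0], [0, 8, 0], [0, 8, 0], [0, 7, 0]], twist=[[0, 0, 0], [0, 0, 0], [0, 0, 0], [0, 0, 0], [0, 0, 0]], grip=[0, 0, 0, 0, 0])

```text
time: 9.22
ee_pos: [513.6, 59.1, 37.8]
tool_rot: [-3.13, -0.001, 1.651]
force: [-6.4, 1.2, -1.6]
opening: 21.6
```

Call:
jog_arm(linear=[[0, -12, 0], [0, 0, 0], [0, 8, 0], [0, 8, 0], [0, 7, 0]], twist=[[0, 0, 0], [0, 0, 0], [0, 0, 0], [0, 0, 0], [0, 0, 0]], grip=[0, 0, 0, 0, 0])

```text
time: 9.85
ee_pos: [524.4, 60.3, 37.5]
tool_rot: [-3.127, -0.002, 1.652]
force: [-8.7, -0.5, -0.8]
opening: 21.5
```

```bash
python3 - <<'E'
from h import *
import pickle
c,s=pickle.load(open("w5.pkl","rb"));print("butt at w5",onz(c,430,203,40),onz(c,427,264,40))
c,s=pickle.load(open("w4.pkl","rb"));print("butt at w4",onz(c,503,203,40),onz(c,493,264,40))
s=arm.get_state();print(s["ee_pos"],s["force"],s["wrist_torque"],s["tool_rot"])
E
```

```text
butt at w5 [546.12756195 105.28855051  40.        ] [550.6178059   76.40286782  40.        ]
butt at w4 [532.11233207 102.74308255  40.        ] [535.71704959  73.21343637  40.        ]
[524.40560862  60.27901124  37.52551983] [-8.65529942 -0.5142572  -0.83736194] [0.24359582 1.45305632 0.26808046] [-3.12747111e+00 -1.93318872e-03  1.65233890e+00]
```

Call:
jog_arm(linear=[[0, -12, -0.5], [0, 0, 0], [0, 8, 0], [0, 7, 0], [0, 3, 0]], twist=[[-0.005, 0, 0.002], [-0.005, 0, 0], [0, 0, 0], [0, 0, 0], [0, 0, 0]], grip=[0, 0, 0, 0, 0])

```text
time: 10.48
ee_pos: [531.2, 61.1, 37.6]
tool_rot: [-3.133, -0.002, 1.652]
force: [-8.0, -1.8, -0.1]
opening: 21.5
```

Call:
jog_arm(linear=[[0, -12, -0.5], [0, 0, 0], [0, 8, 0], [0, 7, 0], [0, 3, 0]], twist=[[-0.005, 0, 0.002], [-0.005, 0, 0], [0, 0, 0], [0, 0, 0], [0, 0, 0]], grip=[0, 0, 0, 0, 0])

```text
time: 11.1
ee_pos: [532.1, 60.5, 37.0]
tool_rot: [-3.127, -0.003, 1.652]
force: [-6.5, -0.6, 0.6]
opening: 21.3
```

Call:
jog_arm(linear=[[0, -12, -1.5], [0, 0, 0]], twist=[[-0.006, 0, 0], [-0.005, 0, 0]], grip=[0, 0])

```text
time: 11.35
ee_pos: [523.0, 59.7, 38.6]
tool_rot: [-3.142, -0.002, 1.653]
force: [0.1, 0.5, -4.4]
opening: 21.0
```

Call:
jog_arm(linear=[[0, 8, 0], [0, 7, 0], [0, 5, 0], [0, 4, 0]], twist=[[0, 0, 0], [0, 0, 0], [0, 0, 0], [0, 0, 0]], grip=[0, 0, 0, 0])

```text
time: 11.85
ee_pos: [532.6, 59.9, 36.6]
tool_rot: [-3.107, -0.006, 1.655]
force: [-9.8, -1.0, 2.1]
opening: 21.3
```

Call:
jog_arm(linear=[[0, -12, -1.5], [0, 0, 0], [0, 8, 0], [0, 7, 0], [0, 7, 0], [0, 7, -1]], twist=[[-0.01, 0, 0], [-0.01, 0, 0], [0, 0, 0], [0, 0, 0], [0, 0, 0], [-0.01, 0, 0]], grip=[0, 0, 0, 0, 0, 0])

```text
time: 12.6
ee_pos: [533.1, 59.3, 36.8]
tool_rot: [-3.095, -0.01, 1.657]
force: [-16.3, -2.6, 5.5]
opening: 21.8
```

Call:
jog_arm(linear=[[0, -12, -1.5], [0, 0, 0]], twist=[[-0.01, 0, 0], [-0.01, 0, 0]], grip=[0, 0])

```text
time: 12.85
ee_pos: [523.7, 58.3, 38.6]
tool_rot: [-3.118, -0.009, 1.658]
force: [0.8, 1.0, -3.6]
opening: 21.5
```

Call:
jog_arm(linear=[[0, 3, 0], [0, 6, 0], [0, 7, 0], [0, 7, 0], [0, 7, -1]], twist=[[-0.02, 0.01, -0.005], [0, 0, 0], [0, 0, 0], [0, 0, 0], [-0.01, 0, 0]], grip=[0, 0, 0, 0, 0])

```text
time: 13.48
ee_pos: [533.1, 58.6, 37.1]
tool_rot: [-3.103, -0.028, 1.662]
force: [-15.4, -2.4, 4.2]
opening: 21.7
```

Call:
jog_arm(linear=[[0, -12, -1.5], [0, 0, 0], [0, 7, 0], [0, 7, 0], [0, 8, 0], [0, 8, -1]], twist=[[-0.02, 0.005, 0], [-0.01, 0, 0], [0, 0, 0], [0, 0, 0], [0, 0, 0], [-0.01, 0, 0]], grip=[0, 0, 0, 0, 0, 0])

```text
time: 14.22
ee_pos: [533.2, 57.6, 37.6]
tool_rot: [-3.101, -0.039, 1.661]
force: [-18.2, -3.2, 7.6]
opening: 21.4
```

Call:
jog_arm(linear=[[0, -15, -1], [0, -20, -2], [0, -30, -10], [0, -10, -30], [0, 0, -40], [0, 0, 0], [0, 0, 0]], twist=[[-0.02, 0.005, 0], [-0.01, 0, 0], [0, 0, 0], [0, 0, 0], [0, 0, 0], [0, 0, 0], [0, 0, 0]], grip=[0, 0, 0, 0, 0, 0, 0])

```text
time: 15.1
ee_pos: [470.7, 48.5, 122.6]
tool_rot: [3.135, -0.041, 1.666]
force: [0.1, 0.8, -4.2]
opening: 21.4
```

```bash
python3 - <<'E'
from h import *
import pickle
s=arm.get_state();print(s["ee_pos"],s["tool_rot"],s["force"],s["wrist_torque"])
c=arm.get_calibration("wrist");im=arm.get_image("wrist");sd=arm.get_image("side");pickle.dump((c,s),open("w6.pkl","wb"))
t=np.vstack([im[:300],cv2.resize(sd[190:280,200:360],(640,360),interpolation=cv2.INTER_CUBIC)[:300]])
cv2.imwrite("pics/w6.png",t[:,:,::-1]);cv2.imwrite("pics/w6full.png",im[:,:,::-1])
E
```

```text
[470.66652933  48.50854313 122.6190381 ] [ 3.13526008 -0.04149345  1.66612188] [ 0.08203285  0.77440774 -4.18012511] [ 0.17520506  0.15952757 -0.00576699]
```

View pics/w6.png

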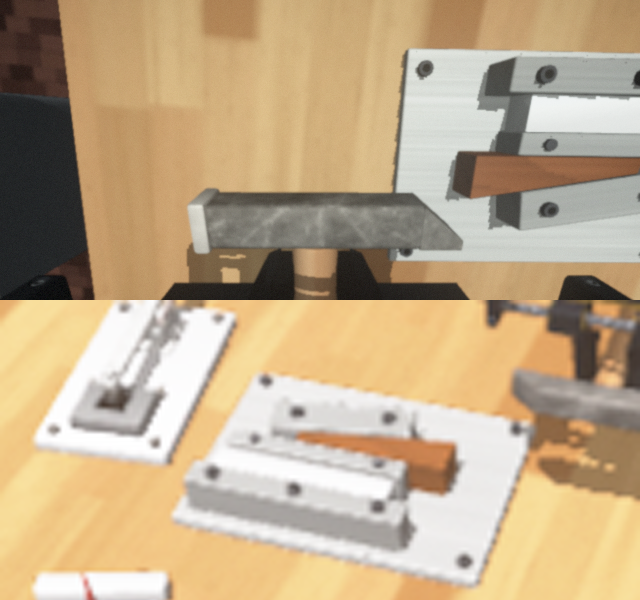

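The wedge moved well in: the butt is now at (478,155..197) in the wrist view and (455,440..490) in the side crop. Bar, jaw and fence look closed up. The last three taps, at 15–18 N, all ended at TCP x 533.1. Next I lay the hammer back on its clear spot.

```bash
python3 - <<'E'
from h import *
plan(508,-235,110,1.53,step=50)
E
```

```text
t 15.2 n 6 twist [0.0004, -0.007, 0.0226]
[[-47.6, 1.8, 0.1], [-47.6, 2.9, 0.4], [-47.5, 3.9, 0.7], [-47.4, 5.0, 1.1], [-47.3, 6.1, 1.4], [-47.1, 7.2, 1.7]]
```

Call:
jog_arm(linear=[[-35, 2, 0], [-47.6, 3, 0.4], [-47.5, 4, 0.7], [-47.4, 5, 1], [-47.3, 6, 1.4], [-47, 7, 1.7], [-12, 2, 0], [0, 0, 0]], twist=[[0, -0.007, 0.0226], [0, -0.007, 0.0226], [0, -0.007, 0.0226], [0, -0.007, 0.0226], [0, -0.007, 0.0226], [0, -0.007, 0.0226], [0, 0, 0], [0, 0, 0]], grip=[0, 0, 0, 0, 0, 0, 0, 0])

```text
time: 16.2
ee_pos: [507.9, -239.1, 98.5]
tool_rot: [-3.13, -0.007, 1.531]
force: [0.2, 0.1, -3.4]
opening: 21.5
```

```bash
python3 - <<'E'
from h import *
plan(508,-235,36,1.53,step=24)
E
```

```text
t 16.2 n 3 twist [-0.0039, -0.0024, 0.0003]
[[1.2, 0.2, 20.8], [1.3, 0.2, 20.8], [1.3, 0.1, 20.8]]
```

Call:
jog_arm(linear=[[1, 0, 20], [1, 0, 20], [1, 0, 20], [0, 0, 0], [0, 0, 0]], twist=[[-0.004, -0.002, 0], [-0.004, -0.002, 0], [-0.004, -0.002, 0], [0, 0, 0], [0, 0, 0]], grip=[0, 0, 0, 0, 0])

```text
time: 16.82
ee_pos: [507.3, -226.0, 35.0]
tool_rot: [-3.138, -0.011, 1.539]
force: [-0.0, -0.2, -4.1]
opening: 21.6
```

Call:
jog_arm(linear=[[0, 0, 4], [0, 0, 3], [0, 0, 0]], twist=[[0, 0, 0], [0, 0, 0], [0, 0, 0]], grip=[0, 0, 0])

```text
time: 17.2
ee_pos: [508.0, -225.4, 29.1]
tool_rot: [-3.139, -0.011, 1.54]
force: [0.0, 0.2, -3.1]
opening: 21.5
```

Call:
jog_arm(linear=[[0, 0, 2], [0, 0, 2], [0, 0, 1]], twist=[[0, -0.011, 0], [0, 0, 0], [0, 0, 0]], grip=[0, 0, 0])

```text
time: 17.58
ee_pos: [508.2, -225.5, 24.2]
tool_rot: [-3.14, 0.001, 1.54]
force: [-1.2, 1.2, 5.5]
opening: 21.3
```

Contact with the bench at the pickup height. I release and check.

Call:
jog_arm(linear=[[0, 0, 0], [0, 0, 0], [0, 0, 0], [0, 0, 0], [0, 0, 0], [0, 0, 0], [0, 0, 0]], twist=[[0, 0, 0], [0, 0, 0], [0, 0, 0], [0, 0, 0], [0, 0, 0], [0, 0, 0], [0, 0, 0]], grip=[20, 40, 60, 80, 100, 100, 100])

```text
time: 18.45
ee_pos: [509.5, -227.0, 25.2]
tool_rot: [3.14, 0.004, 1.54]
force: [-0.4, 0.2, 0.3]
opening: 79.2
```

Call:
jog_arm(linear=[[0, 0, -15], [0, 0, -40], [0, 0, -55], [0, 0, -55], [0, 0, -30], [0, 0, 0], [0, 0, 0]], twist=[[0, 0, 0], [0, 0, 0], [0, 0, 0], [0, 0, 0], [0, 0, 0], [0, 0, 0], [0, 0, 0]], grip=[100, 100, 100, 100, 100, 100, 100])

```text
time: 19.32
ee_pos: [508.4, -225.9, 230.5]
tool_rot: [3.138, 0.003, 1.538]
force: [1.5, 0.2, -1.1]
opening: 88.3
```

```bash
python3 - <<'E'
from h import *
s=arm.get_state();print(s["time"],s["ee_pos"],s["force"],s["opening"])
im=arm.get_image("wrist");sc=arm.get_image("scene")
t=np.vstack([im[:300],cv2.resize(sc[140:350,230:470],(640,560),interpolation=cv2.INTER_CUBIC)[:300]])
b=cv2.resize(sc[140:350,250:470],(400,382));o=np.zeros((400,800,3),np.uint8);o[:250,:400]=cv2.resize(im,(400,250));o[:382,400:]=b
cv2.imwrite("pics/end.png",o[:,:,::-1])
E
```

```text
19.325 [ 508.40534402 -225.89488491  230.45808933] [ 1.54214027  0.18280647 -1.07578236] 88.27494024927128
```

View pics/end.png

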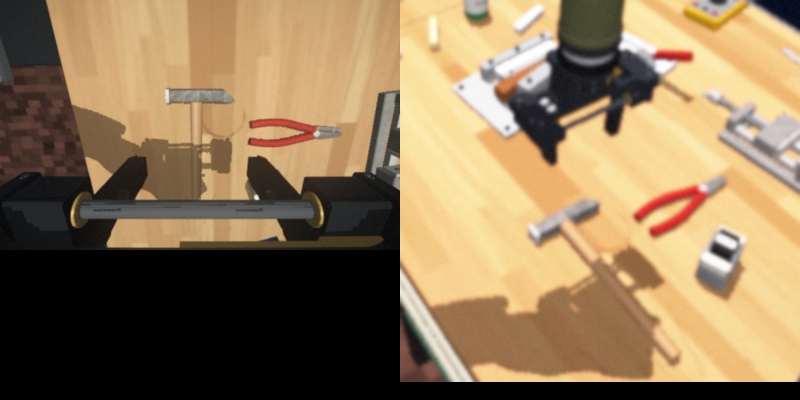

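The final picture shows the hammer lying flat, with its head at (565,220) in the right-hand panel. It is well clear of the fixture. The pliers and contactor are undisturbed, and the gripper is free.

```bash
python3 -c "
from cell import arm
print(arm.hand_in())"
```

```text
the job is handed in; nothing more can be done
None
```

I drove the wedge home with nine light hammer taps, laid the hammer back flat on the bench, and handed the job in at about 19 s of the 58 s allowed. No verdict is reported on hand-in.

- **Taps:** the hammer came about 10 mm off the wedge between taps. The wedge went in about 45 mm. The last three taps, at 15 to 18 N, all ended at the same place to within 0.1 mm (tool x = 533.1–533.2 mm).
- **Final checks:** the wrist and side pictures taken after the last tap show the bar, jaw and fence closed up. The last picture shows the hammer flat near its original spot, clear of the fixture, and the gripper open and free. The pliers and contactor look unmoved. The arm hid part of the fixture in that last view, so I did not look at the wedge again after laying the hammer down.
- **Disagreement:** the far end of the hammer head is drawn as a peen reaching about 66 mm from the shaft. Contact came at about 50 mm, as the task text says.
- **During taps:** the tool tilted up to about 2.6° under the hardest ones.

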